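Set up the pad press for the next order pad

TASK

Set up the pad press for the next order pad: hook the blue side stop over the front rail, well to the right of the red pointer, and slide it along the rail until its white centre line meets the pointer. Then take the handwheel by its black handle, wind the platen clockwise all the way down to its stop and back it off exactly two full turns, so that an 18 mm pad will just slide under, and finish with the gripper still holding the handle there. Leave the coffee mug, the till roll and the order pad where they are.

Things in the scene. Friction and masses are not known exactly. Their poses are not given: they have to be found in the camera images.
- press: Grey pad press, fixed to the desk; yaw varies. Bed plate 225 (x) x 260 (y) mm, its top 20 mm above the desk. Origin: centre of its underside; +x to the back of the press (away from the robot), +y to its left. At x = 50 mm a bridge (36 x 246 mm, top 140 mm high; 22 mm wide nuts on its ends to 151 mm) stands on columns at y = -106 and 106 mm and carries screw and handwheel.
- rail_mid (a point): Middle of the press's front rail, on its crest, 72 mm above the desk, at x = -90 mm of the press; same axes. The rail is an aluminium bar along y, 240 mm long (120 mm each way from here), 8 mm thick, 22 mm deep, rounded top edge, carried by a post below each end.
- pointer: Red pointer: a thin red line with a diamond at its lower end, on the robot-side face of the front rail, at a place along the rail that varies. Flat: nothing catches on it. Origin: on the crest of the rail (72 mm above the desk) straight above the line, mid-thickness; axes parallel to the press's, y along the rail, left +.
- stop_tab (a point): Centre of the black grip tab on top of the loose blue side stop (0.11 to 0.22 kg, 85 mm high, 28 mm wide in y). Tab 14 (x) x 22 (y) x 28 (z) mm; this point is 71 mm above the underside of the stop's foot; the stop starts upright on the desk. Its y runs along the rail once hooked, +x points to its fence foot (x = 6 to 56 mm of here, 16 mm high, at the bottom), which goes to the press's +x.
- stop_slot (a point): Middle of the roof of the stop's slot, 20 mm below stop_tab, 51 mm above the underside of the foot; same axes. The slot (12 mm wide in x, open below and along y) drops over the rail from above. The short front leg (reaching 17 mm down) goes on the robot side, the long rear leg and foot behind. Hooked on, this point lies on the rail's crest, the foot 1 mm over the bed. White line on the front: y = 0.
- wheel_hub (a point): On the vertical axis of the handwheel, 160 mm above the desk, at x = 50 mm of the press; axes of the press, does not turn. Steel handwheel: rim circle radius 50 mm, rim 11 mm thick, top of rim 163.5 mm, top of hub 167 mm above the desk.
- handle: Black revolving handle on the handwheel: an upright round grip, 22 mm diameter, 42 mm tall, spinning freely on its own pin, so the gripper may take it at any yaw and carry it round without turning. Origin: centre of its lower end, 166.5 mm above the desk, 50 mm from the wheel's axis. Its yaw means nothing.
- handle_mid (a point): Centre of the black handle, 187.5 mm above the desk.
- wheel (a joint): Turn of the handwheel in rad. 0: platen fully down, at a hard stop (handle then on the press's -x side of the hub). Grows anticlockwise seen from above, raising the platen; one turn = 6.283; ends at 19.5; starts at 1.5 to 6.5. Turning takes 1 to 2 N at the handle; it stays where it is left.
- platen (a joint): Height of the platen over its lowest place in m, driven by the screw: 0.010 for each turn of the wheel.
- mug: Glass mug of coffee, 73 mm wide, 92 mm high, a bystander. Origin: centre of its underside.
- roll: New white till roll standing upright, 66 mm diameter, 57 mm high, a bystander. Origin: centre of its underside.
- notepad: Paper order pad with a red top band lying flat, 148 x 105 x 18 mm, a bystander. Origin: centre of its underside.
Not all that is in view belongs to the job. Leave any turquoise look-alike of the part that bears stop_tab alone.

How it is judged:
On the way, in this order (a step that is already met when the one before it is completed fails the run):
1. the stop is hooked on the rail, at least 20 mm to the right of the pointer (z of stop_slot in the frame of pointer between -0.004 and 0.004 m and x of stop_slot in the frame of pointer between -0.004 and 0.004 m and angle between stop_slot's own z axis and vertical below 0.12 rad and angle between the y axis of stop_slot and the y axis of pointer, either way round below 0.2 rad and y of stop_slot in the frame of pointer below -0.02 m), for 0.1 s.
2. it slides along the rail, still hooked on, up to the pointer (z of stop_slot in the frame of pointer between -0.004 and 0.004 m and x of stop_slot in the frame of pointer between -0.004 and 0.004 m and angle between stop_slot's own z axis and vertical below 0.12 rad and angle between the y axis of stop_slot and the y axis of pointer, either way round below 0.2 rad and y of stop_slot in the frame of pointer between -0.018 and -0.006 m).
3. the stop's centre line meets the pointer within 5 mm and the gripper has let go of it (z of stop_slot in the frame of pointer between -0.004 and 0.004 m and x of stop_slot in the frame of pointer between -0.004 and 0.004 m and angle between stop_slot's own z axis and vertical below 0.12 rad and angle between the y axis of stop_slot and the y axis of pointer, either way round below 0.2 rad and y of stop_slot in the frame of pointer between -0.005 and 0.005 m and contact force between the fingers and stop below 0.1 N), for 0.2 s.
4. the handwheel is wound down to its stop (within 0.07 rad) (value of joint wheel below 0.07 rad), for 0.1 s.
At the end, for the whole second after the job is handed in: The stop hangs upright on the rail, untouched, its centre line within 5 mm of the pointer; the wheel rests two turns (12.57 rad, within 0.2 rad) from its stop; the handle is between the fingers (grasp point within 12 mm of its axis, 30 mm of its centre), gripped with over 2 N (all of step 3 and value of joint wheel between 12.366 and 12.766 rad and velocity of joint wheel between -0.05 and 0.05 rad/s and contact force between the fingers and handle above 2 N and horizontal distance between the grasp point and handle_mid below 0.012 m and distance between the grasp point and handle_mid below 0.03 m); the arm keeps its last pose, push and grip.
It fails at once if the mug, the till roll or the order pad are moved by more than 20 mm or tipped ((distance of mug from where it was at the start of the episode above 0.02 m or angle between mug's own z axis and vertical above 0.35 rad) or (distance of roll from where it was at the start of the episode above 0.02 m or angle between roll's own z axis and vertical above 0.35 rad) or (distance of notepad from where it was at the start of the episode above 0.02 m or angle between notepad's own z axis and vertical above 0.35 rad)).
It also fails if it takes over 72 s, if anything falls off the work surface, if the arm or the gripper's body presses on something with over 40 N, if the wrist force passes 120 N, or if a joint passes its speed limit or range.

ROBOT

A 7-joint arm with a two-finger parallel gripper is mounted at the origin on a cart in front of the work surface, level with it; the furniture and walls round the work are solid. World frame = base frame: x ahead of the robot, y to its left, z up, the work surface at z = 0. Lengths are in m, angles in rad, forces in N, time in s.
With the tool pointing down it reaches from about 0.4 to 0.925 m from the base axis. Payload 4.1 kg.
Tool frame: the origin (TCP) lies on the centre line of the jaws, within the pads' length; the fingertips stand 19 mm ahead of it and the grasp point (between the pads) is the TCP; z points along the fingers, y is the line along which they close (so a half turn about z gives the same grasp; the last joint's range is limited). The gripper opens to 85 mm and grips with 20 to 120 N. Pads are 22 mm wide; open, the fingers measure 114 mm over their backs; the gripper's body (76 mm by 85 mm) begins 54 mm behind the grasp point. The pads swing forward as they close: fully open they stand 13 mm farther back than shut.
Start: joints at [-1.435, 0.398, 0.045, 1.537, -0.019, 1.207, -0.051], TCP at [0.151, 0.632, 0.25] pointing down, gripper open.
Joint ranges: [-2.82, 2.82], [-0.49, 2.23], [-1.37, 1.46], [0, 2.46], [-1.36, 4.5], [0.23, 2], [-2.94, 2.94]. Speed limits (rad/s): [2.57, 2.57, 3.14, 3.14, 3.14, 3.14, 3.14].

INTERFACE

Orientations are given as a unit quaternion [x, y, z, w].
In Python, from cell import env gives the robot as it stands. The module is installed in compiled form; this text tells all that it offers.
- The arm moves only by the tool jog_arm, never from a script. Its argument "moves" is a list that holds one entry, the list of rows, each a list of 5 numbers: the opening, from 0 (shut) to 1 (fully open), then the shift along the tool's x, y, z in m, then the turn about the tool's z in units of 6 degrees (1.0 is 6 degrees). In form: [[[claw, tx, ty, tz, yaw], ...]]. A call has 1 to 5 rows; each row shifts and turns the commanded pose from where the row before left it, along the tool's axes as they then stand; what a row does not reach is not made up. A row lasts 1/12 s, in which the tool goes at most 41.7 mm and 7.16 degrees, less where a joint would pass 70% of its speed; a pose out of reach is approached as far as the arm can. A call is refused whole if a number of a shift passes 0.0417 or a number of a turn 1, either way. A call with a gripper value outside its range is refused whole. The fingers move at their own pace and stop on an object; "squeeze" is the grip in N (left out, the last holds). Time passes only in rows, so rows that do not move let the fingers close. It gives the time, the measured TCP pose, the force, the opening and the grip force at its end, in the units of the state.
- env.state(): the state, without advancing time (a new reading comes with each control period).
- env.snapshot(name): name is "scene" or "top" or "wrist"; returns (picture, depth): 420x560x3 uint8, red, green, blue; 420x560 float32, m along the optical axis (not along the pixel's ray), 0 where there is no reading.
- env.camera_params(name): a dict with "intrinsics" (3x3 intrinsics, pixels), "rvec" (rotation vector, rad) and "tvec" (3), from world to camera coordinates, as OpenCV has them. Camera axes: x right, y down, z forward; pixel columns grow to the right and rows downward; lengths in m; the calibration is good to about 2 mm. A picture is of the moment at which its call begins: read the wrist's pose just before it. camera_params takes no time and is no camera call; for the wrist camera it gives the pose at the moment of the call.
- env.sign_off(): hands the job in; it is judged then, once.
Trained networks look in the newest picture that a camera, given by its name, has taken for a name from the list of things; names that differ only in an ending like _2 or _b are one class to them, and where a whole thing is asked for, a point or a joint stands for the part that bears it (a point fixed in the world has none). Each returns a list of dicts, best first, with "conf" (0 to 1); they miss things now and then, are a little off and sometimes report something else, mostly with a low value. They report only what shows in the picture. A call takes as long as a camera call. They do not tell look-alikes from the thing itself.
- env.look_for(camera, target): "centre" ([x, y, z] in m, in the coordinates of the camera as it stood for that picture, good to about 4 mm: the middle of the surface that is visible of it).
- env.regions_of(camera, target): "region" (420x560 bool, what is visible of it).
- env.pinpoint(camera, target): "centre" ([x, y, z] in m, in the coordinates of the camera as it stood for that picture, good to about 4 mm: a listed point, or the origin of a listed thing).
The state is a dict: "clock": time; "q": joint angles; "qd": joint speeds; "joint_efforts": joint torques, N m; "ee_pos": TCP position; "eef_rot": TCP orientation; "wrist_force": force on the tool from outside, world axes, zero at the start; "moment": the same for the moment, N m; "finger_gap": finger opening in m; "gripper_force": force on a finger pad.
Only numpy, scipy, OpenCV 4.12 (cv2) and the standard library are available. Lean on these libraries where they do the work, as an engineer would, in place of code of your own. Each camera call takes 0.05 s, during which the arm holds its last target. There are 200 camera calls.

## Working session

There is one attempt and no reset: what is moved stays moved. The work goes in short steps, Python scripts to look and compute and a tool call to move; the robot and the scene stay as the last step left them, time stands still between calls to the robot, and variables do not carry over. Pictures are saved under pics/ and viewed, at most 10 in all, crops included, and the job is handed in when it is done.

Besides the shell and the picture viewer there is one more tool, called after "Request:" as a command line: name --argument value ..., lists and objects as JSON in quotes. jog_arm: Moves the arm, as the interface text tells. Its arguments: {"type":"object","properties":{"moves":{"type":"array","items":{"type":"array","items":{"type":"array","items":{"type":"number"}}}},"squeeze":{"type":"number"}},"required":["moves"]}

```bash
mkdir -p pics; cat > h.py <<'E'
import numpy as np, cv2
from cell import env
from scipy.spatial.transform import Rotation as R
def cam(n):
    p=env.camera_params(n); return np.array(p["intrinsics"]),cv2.Rodrigues(np.array(p["rvec"],float))[0],np.array(p["tvec"],float).ravel()
def c2w(n,c,P=None):
    K,Rm,t=P or cam(n); return Rm.T@(np.array(c)-t)
def w2p(n,w,P=None):
    K,Rm,t=P or cam(n); c=Rm@np.array(w)+t; return (K@c/c[2])[:2]
def save(n,img): cv2.imwrite("pics/"+n,cv2.cvtColor(img,cv2.COLOR_RGB2BGR))
E
python3 - <<'E'
from h import *
s=env.state();print(s)
a,_=env.snapshot("scene");b,_=env.snapshot("top")
save("s0.png",a);save("t0.png",b)
for n in("top","scene"):
  for t in("pointer","rail_mid","stop_tab","stop_slot","wheel_hub","handle_mid","press","mug","roll","notepad"):
    for r in env.pinpoint(n,t)[:3]:
      w=c2w(n,r["centre"]);print(n,t,round(r["conf"],2),w.round(4),w2p(n,w).round())
E
```

```text
{'clock': 0.0, 'q': array([-1.43501452,  0.3992093 ,  0.04505934,  1.53787851, -0.01870621,
        1.20686951, -0.05072989]), 'qd': array([ 0.00043883, -0.00172328, -0.00188085,  0.00086083, -0.00031845,
        0.00040478, -0.00107468]), 'joint_efforts': array([ 4.83551946e-05, -4.75129473e+01,  1.36459574e+00, -2.54215747e+01,
        1.16768328e-02,  9.42931278e-03, -4.76412211e-06]), 'ee_pos': array([0.15106249, 0.63159851, 0.24925341]), 'eef_rot': array([ 1.17093348e-01,  9.93120438e-01, -9.70403547e-04, -4.41559616e-05]), 'wrist_force': array([-0.029734  , -0.74217742,  0.37199257]), 'moment': array([-0.05213325,  0.01438817, -0.02151475]), 'gripper_force': 0.0, 'finger_gap': 0.08550192298346855}
top rail_mid 0.74 [0.3998 0.273  0.0705] [269. 240.]
top stop_tab 0.85 [ 0.4581 -0.1251  0.0718] [420. 213.]
top stop_tab 0.8 [ 0.4366 -0.0077  0.0696] [375. 223.]
top stop_tab 0.15 [0.5875 0.2454 0.192 ] [276. 158.]
top stop_slot 0.8 [ 0.4601 -0.1255  0.0531] [418. 213.]
top stop_slot 0.7 [0.5865 0.2434 0.189 ] [277. 159.]
top stop_slot 0.63 [ 0.4366 -0.0056  0.0495] [373. 223.]
top 
[... 550 characters left out ...]
972 0.2692 0.0742] [281. 251.]
scene stop_tab 0.76 [ 0.4589 -0.1214  0.0704] [374. 210.]
scene stop_tab 0.66 [0.5327 0.2558 0.1668] [261. 203.]
scene stop_tab 0.59 [ 0.4376 -0.0094  0.0739] [350. 221.]
scene stop_slot 0.85 [ 0.4613 -0.1229  0.0503] [373. 215.]
scene stop_slot 0.83 [ 0.4362 -0.0082  0.0506] [350. 227.]
scene wheel_hub 0.6 [0.5355 0.2579 0.1653] [260. 203.]
scene wheel_hub 0.57 [0.5714 0.5664 0.0022] [162. 273.]
scene handle_mid 0.64 [0.5917 0.2449 0.1917] [254. 187.]
scene press 0.62 [0.4892 0.2585 0.0034] [268. 256.]
scene mug 0.62 [0.4145 0.5378 0.002 ] [192. 299.]
scene roll 0.61 [ 0.5851  0.0275 -0.0006] [314. 225.]
scene notepad 0.97 [ 0.5675  0.5649 -0.0014] [163. 275.]
```

```bash
python3 - <<'E'
import cv2
a=cv2.imread("pics/s0.png");b=cv2.imread("pics/t0.png")
c=b[130:290,130:460]
cv2.imwrite("pics/t0c.png",cv2.resize(c,None,fx=2.4,fy=2.4,interpolation=3))
cv2.imwrite("pics/s0c.png",cv2.resize(a[150:350,140:420],None,fx=2.8,fy=2.8,interpolation=3))
E
```

```text
(no output)
```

View pics/t0c.png

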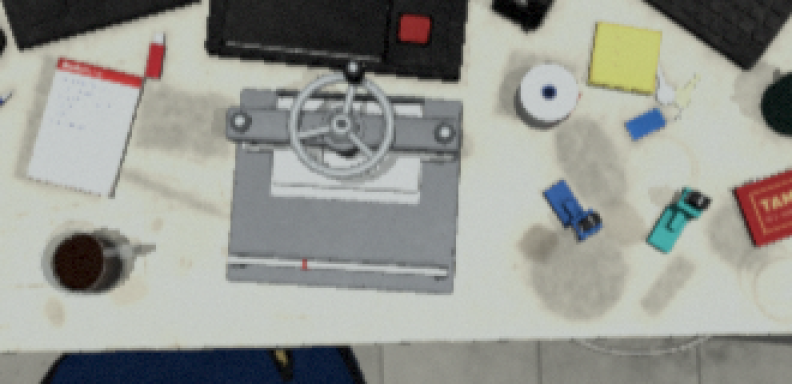

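View pics/s0c.png

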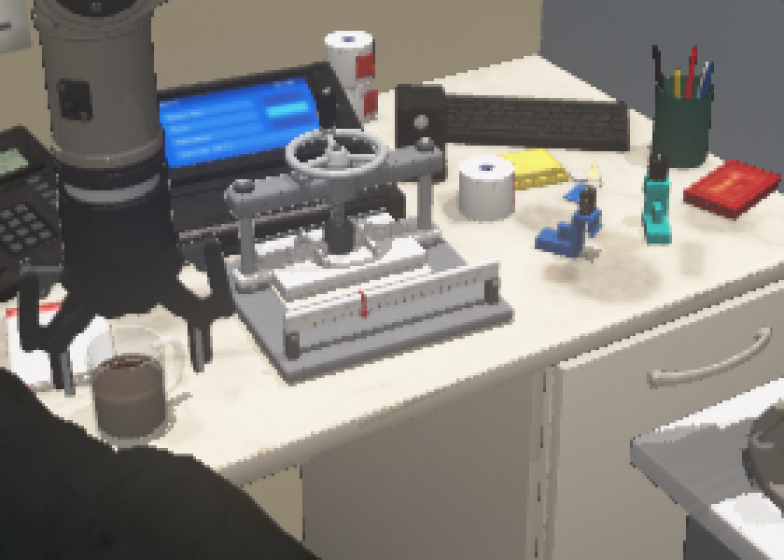

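The turquoise look-alike is at top (420,213), scene (374,210). The blue stop is at top (375,223), scene (350,222). The enlarged crops show the second one is blue, so that's the one meant, with its foot pointing up-left in the top view. The pointer is on the rail at top ≈(257,240). The handle is behind the hub, which puts the wheel at about 2.9 rad.

```bash
cat >> h.py <<'E'
def cloud(n,img,d,P=None):
    K,Rm,t=P or cam(n); v,u=np.indices(d.shape); z=d
    c=np.stack([(u-K[0,2])/K[0,0]*z,(v-K[1,2])/K[1,1]*z,z],-1); return (c-t)@Rm
def stopfit(n,img,d,P=None,near=None,zlo=.004):
    W=cloud(n,img,d,P); h=cv2.cvtColor(img,cv2.COLOR_RGB2HSV)
    m=(h[...,0]>104)&(h[...,0]<128)&(h[...,1]>110)&(d>0)&(np.hypot(*(W[...,:2]-near).transpose(2,0,1))<.09)
    return W[m],m
E
python3 - <<'E'
from h import *
img,d=env.snapshot("top")
p,m=stopfit("top",img,d,near=np.array([.437,-.008]))
f=p[p[:,2]<.03]; print(len(p),len(f),f.mean(0),p[p[:,2]>.03].mean(0))
v=f[:,:2].mean(0)-np.array([.437,-.008]);print(v,np.arctan2(v[1],v[0]))
print(cv2.minAreaRect((f[:,:2]*1000).astype(np.float32)))
W=cloud("top",img,d); r=W[(abs(W[...,2]-.07)<.006)&(abs(W[...,0]-.4)<.03)&(abs(W[...,1]-.272)<.14)]
print(len(r),r.mean(0),r.min(0),r.max(0),np.polyfit(r[:,1],r[:,0],1))
h=cv2.cvtColor(img,cv2.COLOR_RGB2HSV); m=((h[...,0]<8)|(h[...,0]>172))&(h[...,1]>110)&(abs(W[...,0]-.4)<.03)&(abs(W[...,1]-.272)<.14);print(W[m])
K,Rm,t=cam("wrist");s=env.state();print("wristcam in tool",R.from_quat(s["eef_rot"]).inv().apply(-Rm.T@t-s["ee_pos"]),R.from_quat(s["eef_rot"]).inv().apply(Rm[2]),K[0,0])
E
```

```text
198 122 [0.46747338 0.01286215 0.01713418] [0.44341042 0.00089368 0.05063453]
[0.03047338 0.02086215] 0.6003170429535695
((465.8369140625, 10.37571907043457), (43.31416702270508, 26.488834381103516), 29.2178897857666)
274 [0.39683908 0.26917388 0.07174665] [0.3848871  0.14988853 0.06571398] [0.4094388  0.38853476 0.07589145] [0.08570901 0.37376845]
[[0.40190917 0.30630293 0.07502887]
 [0.39919537 0.30612867 0.07735611]
 [0.39665192 0.3062938  0.07602744]]
wristcam in tool [ 0.06644797  0.00089904 -0.12360382] [-2.63850146e-01  4.01020937e-04  9.64563601e-01] 330.320334738805
```

Request:
jog_arm --moves '[[[1,-0.03,-0.0187,0,0],[1,-0.03,-0.0187,0,0],[1,-0.03,-0.0187,0,0],[1,-0.03,-0.0187,0,0],[1,-0.03,-0.0187,0,0]]]'

```text
clock: 1.57
ee_pos: [0.2763, 0.5051, 0.2505]
eef_rot: [0.117, 0.993, 0.0, 0.0]
wrist_force: [0.1, -0.1, 0.2]
finger_gap: 0.0856
gripper_force: 0.0
```

Request:
jog_arm --moves '[[[1,-0.03,-0.0187,0,0],[1,-0.03,-0.0187,0,0],[1,-0.03,-0.0187,0,0],[1,-0.03,-0.0187,0,0],[1,-0.03,-0.0187,0,0]]]'

```text
clock: 1.98
ee_pos: [0.4005, 0.3792, 0.2506]
eef_rot: [0.117, 0.993, 0.0, 0.0]
wrist_force: [0.3, 0.7, -0.4]
finger_gap: 0.0854
gripper_force: 0.0
```

Request:
jog_arm --moves '[[[1,-0.0126,-0.037,0,0],[1,-0.0126,-0.037,0,0],[1,-0.0126,-0.037,0,0],[1,-0.0126,-0.037,0,0],[1,-0.0126,-0.037,0,0]]]'

```text
clock: 2.4
ee_pos: [0.4177, 0.1841, 0.2505]
eef_rot: [0.117, 0.993, 0.0, 0.0]
wrist_force: [1.2, -0.1, 0.1]
finger_gap: 0.0857
gripper_force: 0.0
```

Request:
jog_arm --moves '[[[1,-0.0126,-0.037,0,0],[1,-0.0126,-0.037,0,0],[1,-0.0126,-0.037,0,0],[1,-0.0126,-0.037,0,0],[1,-0.0126,-0.037,0,0]]]'

```text
clock: 2.82
ee_pos: [0.4358, -0.0105, 0.2507]
eef_rot: [0.117, 0.993, 0.001, 0.001]
wrist_force: [1.0, 0.3, 0.2]
finger_gap: 0.0853
gripper_force: 0.0
```

Request:
jog_arm --moves '[[[0.7,0,0,0,-1],[0.7,0,0,0,-1],[0.7,0,0,0,-1],[0.7,0,0,0,-1],[0.7,0,0,0,-1]]]'

```text
clock: 3.23
ee_pos: [0.436, -0.0088, 0.2505]
eef_rot: [-0.146, 0.989, 0.0, 0.0]
wrist_force: [0.3, -0.9, 1.3]
finger_gap: 0.0599
gripper_force: 0.0
```

Request:
jog_arm --moves '[[[0.7,0,0,0.01,-1],[0.7,0,0,0.01,-1],[0.7,0,0,0.01,0],[0.7,0,0,0,0]]]'

```text
clock: 3.57
ee_pos: [0.4346, -0.0087, 0.2186]
eef_rot: [-0.245, 0.969, 0.0, -0.002]
wrist_force: [-0.7, -0.5, -0.1]
finger_gap: 0.0601
gripper_force: 0.0
```

```bash
cat >> h.py <<'E'
def totool(w):
    s=env.state(); return R.from_quat(s["eef_rot"]).inv().apply(np.array(w)-s["ee_pos"])
def tyaw():
    y=R.from_quat(env.state()["eef_rot"]).apply([0,1,0]); return np.arctan2(-y[0],y[1])
E
python3 - <<'E'
from h import *
P=cam("wrist");img,d=env.snapshot("wrist");save("w1.png",img)
for r in env.pinpoint("wrist","stop_tab")[:2]+env.pinpoint("wrist","stop_slot")[:2]:
  w=c2w(0,r["centre"],P);print(r["conf"],w,totool(w))
p,m=stopfit("wrist",img,d,P,near=np.array([.437,-.008]))
f=p[p[:,2]<.025]; print(len(p),len(f)); rc=cv2.minAreaRect((f[:,:2]*1000).astype(np.float32));print(rc)
W=cloud("",img,d,P);t=W[(d>0)&(W[...,2]>.0815)&(W[...,2]<.09)&(np.hypot(W[...,0]-.437,W[...,1]+.008)<.03)];print(len(t),t.mean(0),cv2.minAreaRect((t[:,:2]*1000).astype(np.float32)),"yaw",tyaw())
E
```

```text
0.96 [ 0.45618852 -0.12636859  0.07236745] [ 0.03854503 -0.11304339  0.14816066]
0.85 [ 0.45695378 -0.12421087  0.04962413] [ 0.03685238 -0.11150862  0.17090444]
0.73 [ 0.43545093 -0.00728388  0.05329114] [4.52473104e-05 1.53801270e-03 1.67239134e-01]
2498 525
((472.8424072265625, 13.764570236206055), (28.88819122314453, 25.91239356994629), 29.10140037536621)
431 [ 0.43787272 -0.00678039  0.08452968] ((438.5694885253906, -6.593156814575195), (13.91147518157959, 21.25581169128418), 29.40972137451172) yaw 0.49662374385276997
```

View pics/w1.png

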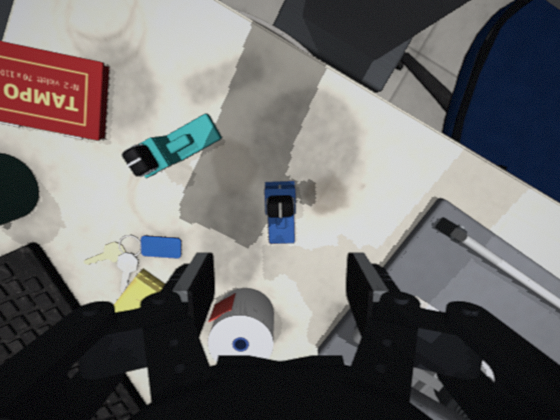

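The blue stop is at (281,212), centred between the fingers with its foot towards tool −x. The turquoise look-alike is at (170,145), well clear. Next I go down onto the tab.

Request:
jog_arm --moves '[[[0.7,-0.004,0,0.03,-0.15],[0.7,0,0,0.03,0],[0.7,0,0,0.03,0],[0.7,0,0,0.03,0],[0.7,0,0,0.02,0]]]'

```text
clock: 4.13
ee_pos: [0.4389, -0.0066, 0.0786]
eef_rot: [-0.254, 0.967, 0.0, -0.001]
wrist_force: [-0.0, 0.9, -0.2]
finger_gap: 0.06
gripper_force: 0.0
```

Request:
jog_arm --moves '[[[0.7,0,0,0,0],[0,0,0,0,0],[0,0,0,0,0],[0,0,0,0,0],[0,0,0,0,0]]]' --squeeze 40

```text
clock: 4.55
ee_pos: [0.441, -0.0062, 0.082]
eef_rot: [-0.254, 0.967, 0.0, 0.002]
wrist_force: [-1.6, 0.9, 5.1]
finger_gap: 0.0209
gripper_force: 41.2
```

Request:
jog_arm --moves '[[[0,0,0,0,0],[0,0,0,0,0],[0,0,0,0,0]]]'

```text
clock: 4.8
ee_pos: [0.441, -0.0062, 0.082]
eef_rot: [-0.254, 0.967, 0.0, 0.002]
wrist_force: [-1.5, 0.6, 8.5]
finger_gap: 0.0208
gripper_force: 41.6
```

Request:
jog_arm --moves '[[[0,0,0,-0.02,0],[0,0,0,-0.03,0],[0,0,0,-0.03,0],[0,0,0,-0.03,1],[0,0,0,-0.01,1]]]'

```text
clock: 5.22
ee_pos: [0.4419, -0.0068, 0.2047]
eef_rot: [-0.149, 0.989, 0.001, 0.004]
wrist_force: [0.5, 0.7, -1.5]
finger_gap: 0.0209
gripper_force: 40.5
```

Request:
jog_arm --moves '[[[0,0,0,0,1],[0,0,0,0,1],[0,0,0,0,1],[0,0,0,0,0.72],[0,0,0,0,0]]]'

```text
clock: 5.63
ee_pos: [0.4393, -0.0068, 0.2007]
eef_rot: [0.043, 0.999, 0.0, 0.0]
wrist_force: [-1.1, 0.1, -1.3]
finger_gap: 0.0212
gripper_force: 40.5
```

Request:
jog_arm --moves '[[[0,0.0082,0.0323,0,0],[0,0.0082,0.0323,0,0],[0,0.0082,0.0323,0,0],[0,0.0082,0.0323,0,0],[0,0.0082,0.0323,0,0]]]'

```text
clock: 6.05
ee_pos: [0.4118, 0.1591, 0.2007]
eef_rot: [0.042, 0.999, 0.0, 0.0]
wrist_force: [0.6, 0.6, -1.5]
finger_gap: 0.021
gripper_force: 40.6
```

Request:
jog_arm --moves '[[[0,0.0082,0.0323,0,0],[0,0.0082,0.0323,0,0],[0,0.0082,0.0323,0,0],[0,0,0,0,0]]]'

```text
clock: 6.38
ee_pos: [0.3941, 0.2642, 0.2008]
eef_rot: [0.036, 0.999, 0.002, 0.0]
wrist_force: [0.1, 0.9, -1.8]
finger_gap: 0.0211
gripper_force: 40.6
```

```bash
python3 - <<'E'
from h import *
import json
P=cam("wrist");img,d=env.snapshot("wrist");save("w2.png",img);s=env.state();print(s["ee_pos"],tyaw())
for n in("stop_tab","stop_slot","pointer","rail_mid"):
  for r in env.pinpoint("wrist",n)[:2]:
    w=c2w(0,r["centre"],P);print(n,r["conf"],w,totool(w),w2p(0,w,P))
W=cloud("",img,d,P)
h=cv2.cvtColor(img,cv2.COLOR_RGB2HSV)
r=W[(d>0)&(abs(W[...,2]-.0705)<.004)&(abs(W[...,0]-.397)<.025)&(abs(W[...,1]-.27)<.14)&(h[...,1]<60)]
if len(r): print(len(r),np.polyfit(r[:,1],r[:,0],1),r.min(0),r.max(0))
m=((h[...,0]<8)|(h[...,0]>172))&(h[...,1]>110)&(abs(W[...,0]-.4)<.03)&(abs(W[...,1]-.272)<.14);q=W[m];print(len(q),q.mean(0) if len(q) else 0,np.argwhere(m).mean(0))
img2,d2=env.snapshot("scene");save("s2.png",cv2.resize(img2[170:290,200:340],None,fx=4,fy=4,interpolation=2))
for n in("stop_slot","stop_tab","pointer"):
  for r in env.pinpoint("scene",n)[:2]:
    w=c2w("scene",r["centre"]);print("sc",n,r["conf"],w,w2p("scene",w))
E
```

```text
[0.3948965  0.26032482 0.20058465] -0.07583302919537417
stop_tab 0.7 [0.38823396 0.2662239  0.18708507] [0.00793836 0.00804784 0.01330716] [281.23485729 258.16764737]
stop_slot 0.58 [0.38952974 0.26260861 0.17079825] [0.00690276 0.00607112 0.02948606] [273.87525127 247.77421664]
pointer 0.55 [0.39911985 0.30577054 0.07086679] [0.00136912 0.05070776 0.12937359] [330.42778336 207.9126013 ]
rail_mid 0.77 [0.40206642 0.27046408 0.07021787] [-0.00435548  0.01603874  0.13009667] [286.38843399 214.41253154]
2986 [0.08575401 0.37379164] [0.38370744 0.14967132 0.06651906] [0.41153378 0.38915114 0.07411515]
107 [0.39624233 0.30770372 0.09366567] [228.72897196 357.48598131]
sc stop_slot 0.65 [ 0.45935693 -0.12312516  0.04747347] [373.30932761 216.3586305 ]
sc stop_slot 0.62 [0.39457585 0.25804263 0.16855174] [284.23379281 221.35100874]
sc stop_tab 0.67 [0.39447992 0.25447434 0.19049982] [285.33314362 214.01452533]
sc stop_tab 0.54 [ 0.46061733 -0.1225315   0.07198447] [373.48208433 209.64170062]
sc pointer 0.68 [0.53815198 0.25633493 0.16608225] [259.72958262 202.13965882]
sc pointer 0.61 [0.40108984 0.30930766 0.07291574] [267.5504893  254.86757397]
```

View pics/w2.png

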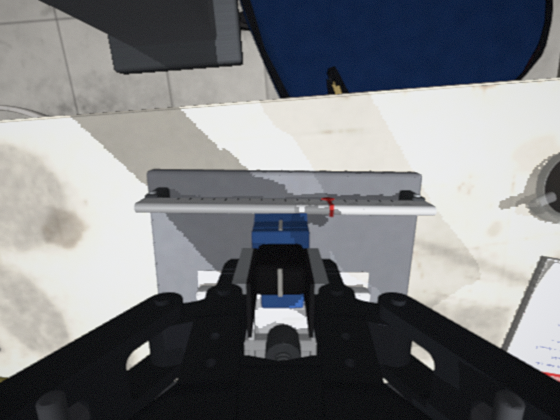

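```bash
cat > hand.py <<'E'
from h import *
P=cam("wrist");s=env.state();img,d=env.snapshot("wrist");W=cloud("",img,d,P)
T=R.from_quat(s["eef_rot"]).inv().apply((W-s["ee_pos"]).reshape(-1,3)).reshape(W.shape)
h=cv2.cvtColor(img,cv2.COLOR_RGB2HSV)
print(s["ee_pos"],tyaw(),s["wrist_force"])
# tab top: nearest level surface inside jaws
u=T[(d>0)&(abs(T[...,0])<.02)&(abs(T[...,1])<.009)&(T[...,2]<.004)&(T[...,2]>-.03)]
print("z hist",np.histogram(u[:,2],bins=np.arange(-.03,.005,.002)))
b=T[(d>0)&(h[...,0]>104)&(h[...,0]<128)&(h[...,1]>110)&(abs(T[...,0])<.08)&(abs(T[...,1])<.03)&(T[...,2]<.1)&(T[...,2]>0)]
for z0 in np.arange(0,.09,.008):
  c=b[(b[:,2]>z0)&(b[:,2]<z0+.008)]
  if len(c)>10: print("blue z",z0.round(3),len(c),"x",np.percentile(c[:,0],[3,50,97]).round(4),"y",np.percentile(c[:,1],[3,97]).round(4))
t=u[(u[:,2]<np.percentile(u[:,2],5)+.004)]
print("tab top",len(t),t.min(0),t.max(0),t.mean(0))
r=W[(d>0)&(abs(W[...,2]-.0695)<.004)&(abs(W[...,0]-.0857*W[...,1]-.3738)<.012)&(abs(W[...,1]-.27)<.11)&(h[...,1]<60)]
e=r[:,0]-.0857*r[:,1];print("rail",np.percentile(e,[2,10,50,90,98]),[ (z,np.median(e[abs(r[:,2]-z)<.001])) for z in (.067,.069,.071,.073)])
E
python3 hand.py
```

```text
[0.3963599  0.25540723 0.20041433] -0.08626772354629648 [-0.08045777 -0.17469721 -2.26282848]
z hist (array([   0,    0,    0,    0,    0,    0,    0,    0,    0,    0,    0,
          0,   46, 1047,  295,   96,   78]), array([-3.00000000e-02, -2.80000000e-02, -2.60000000e-02, -2.40000000e-02,
       -2.20000000e-02, -2.00000000e-02, -1.80000000e-02, -1.60000000e-02,
       -1.40000000e-02, -1.20000000e-02, -1.00000000e-02, -8.00000000e-03,
       -6.00000000e-03, -4.00000000e-03, -2.00000000e-03,  2.77555756e-17,
        2.00000000e-03,  4.00000000e-03]))
blue z 0.0 13 x [-0.0088 -0.0061  0.0104] y [-0.0063  0.0113]
blue z 0.008 23 x [-0.011   0.0097  0.0106] y [-0.0104  0.012 ]
blue z 0.016 87 x [0.0085 0.01   0.0137] y [-0.0095  0.0125]
blue z 0.024 963 x [0.0078 0.0126 0.0153] y [-0.012   0.0138]
blue z 0.032 236 x [0.0146 0.015  0.0154] y [-0.0116  0.0134]
blue z 0.04 421 x [0.0147 0.0162 0.0178] y [-0.0117  0.0142]
blue z 0.064 488 x [-0.0507 -0.0466 -0.0424] y [-0.0101  0.0148]
tab top 1400 [-0.0038609  -0.00892546 -0.00490522] [0.01049624 0.0089994  0.00015791] [ 0.00419372  0.00010389 -0.00257764]
rail [0.37063151 0.37089124 0.37360077 0.37728138 0.37832943] [(0.067, np.float64(0.37074385700720114)), (0.069, np.float64(0.3715295805025458)), (0.071, np.float64(0.37425202904720195)), (0.073, np.float64(0.37437533838117165))]
```

```bash
cat >> hand.py <<'E'
def pl(q):
    for _ in range(4):
        A=np.c_[q[:,:2],np.ones(len(q))];c=np.linalg.lstsq(A,q[:,2],rcond=None)[0];e=abs(A@c-q[:,2]);q=q[e<max(.0006,np.percentile(e,85))]
    return c.round(4),len(q)
print("tabtop plane",pl(u[u[:,2]<-.0015]));print("foot plane",pl(b[b[:,2]>.06]));print("shoulder",pl(b[(b[:,2]>.02)&(b[:,2]<.028)&(b[:,0]>.008)&(b[:,0]<.0145)]))
f=b[(b[:,2]>.026)&(b[:,2]<.047)&(b[:,0]>.0135)]; print("front dx/dz",np.polyfit(f[:,2],f[:,0],1))
E
python3 hand.py | tail -4
```

```text
tabtop plane (array([ 0.0195, -0.0199, -0.0029]), 801)
foot plane (array([-0.0321, -0.0007,  0.0647]), 347)
shoulder (array([ 0.0114, -0.0006,  0.0249]), 460)
front dx/dz [0.10455583 0.01158146]
```

Request:
jog_arm --moves '[[[0,-0.004,0,0.02,0],[0,0,0,0.02,0],[0,0,0,0.02,0],[0,0,0,0,0],[0,0,0,0,0]]]'

```text
clock: 7.35
ee_pos: [0.3996, 0.2554, 0.1398]
eef_rot: [0.043, 0.999, -0.001, -0.001]
wrist_force: [-1.2, -0.2, -2.2]
finger_gap: 0.0211
gripper_force: 40.6
```

```bash
python3 hand.py;  python3 - <<'E'
from h import *
i,d=env.snapshot("scene");save("s3.png",cv2.resize(i[180:280,210:350],None,fx=5,fy=5,interpolation=2))
E
```

```text
[0.39964289 0.25537091 0.13982384] -0.08529314224232146 [-1.20924411 -0.20819024 -2.17568542]
z hist (array([   0,    0,    0,    0,    0,    0,    0,    0,    0,    0,    0,
          0,   56, 1052,  276,   98,   89]), array([-3.00000000e-02, -2.80000000e-02, -2.60000000e-02, -2.40000000e-02,
       -2.20000000e-02, -2.00000000e-02, -1.80000000e-02, -1.60000000e-02,
       -1.40000000e-02, -1.20000000e-02, -1.00000000e-02, -8.00000000e-03,
       -6.00000000e-03, -4.00000000e-03, -2.00000000e-03,  2.77555756e-17,
        2.00000000e-03,  4.00000000e-03]))
blue z 0.008 22 x [-0.0107  0.0098  0.0105] y [-0.0105  0.0123]
blue z 0.016 97 x [0.0085 0.0099 0.0144] y [-0.0098  0.0132]
blue z 0.024 947 x [0.0077 0.0126 0.0152] y [-0.0119  0.0139]
blue z 0.032 235 x [0.0145 0.015  0.0154] y [-0.0112  0.0138]
blue z 0.04 428 x [0.0147 0.0162 0.0178] y [-0.0117  0.0141]
blue z 0.064 484 x [-0.0506 -0.0465 -0.0424] y [-0.01    0.0146]
tab top 1393 [-0.00364202 -0.00892745 -0.00518688] [0.01060334 0.00899189 0.00010046] [ 0.00412251  0.0001051  -0.0026471 ]
rail [0.370564   0.3708606  0.37337901 0.37707992 0.37817853] [(0.067, np.float64(0.37076204967384246)), (0.069, np.float64(0.37117569503471226)), (0.071, np.float64(0.37384668848909)), (0.073, np.float64(0.37459140574953786))]
tabtop plane (array([-0.0012, -0.0311, -0.0029]), 777)
foot plane (array([-0.0351, -0.0088,  0.0646]), 332)
shoulder (array([ 0.0026, -0.0049,  0.0249]), 468)
front dx/dz [0.10565969 0.01156555]
```

View pics/s3.png

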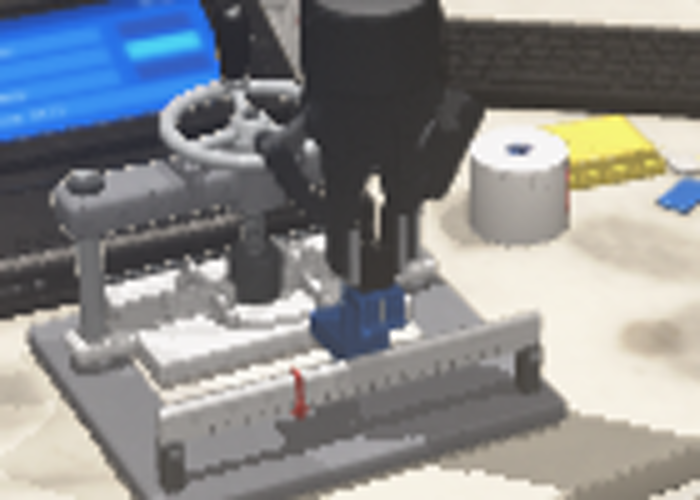

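The picture shows the stop at (365,320) just above the rail, about 50 mm right of the red pointer at (300,395). The slot and rail lines agree to within 1 mm, so I lower it.

Request:
jog_arm --moves '[[[0,-0.001,0,0.01,0],[0,0,0,0.008,0],[0,0,0,0.008,0],[0,0,0,0,0],[0,0,0,0,0]]]'

```text
clock: 7.87
ee_pos: [0.4005, 0.2556, 0.1136]
eef_rot: [0.042, 0.999, -0.001, -0.001]
wrist_force: [0.6, -0.2, -1.3]
finger_gap: 0.0205
gripper_force: 40.6
```

Request:
jog_arm --moves '[[[0,0,0,0.004,0],[0,0,0,0.004,0],[0,0,0,0.003,0],[0,0,0,0,0],[0,0,0,0,0]]]'

```text
clock: 8.28
ee_pos: [0.401, 0.2559, 0.1032]
eef_rot: [0.042, 0.999, 0.0, -0.0]
wrist_force: [0.0, -0.2, -2.0]
finger_gap: 0.0213
gripper_force: 40.6
```

Request:
jog_arm --moves '[[[0,0,0,0.001,0],[0,0,0,0,0],[0,0,0,0,0]]]'

```text
clock: 8.53
ee_pos: [0.4012, 0.256, 0.1029]
eef_rot: [0.042, 0.999, 0.0, 0.0]
wrist_force: [-0.4, -1.7, 5.3]
finger_gap: 0.0212
gripper_force: 41.3
```

Request:
jog_arm --moves '[[[0,0,0.01,0,0],[0,0,0.01,0,0],[0,0,0.01,0,0],[0,0,0.007,0,0],[0,0,0,0,0]]]'

```text
clock: 8.95
ee_pos: [0.4047, 0.2927, 0.1029]
eef_rot: [0.042, 0.999, -0.001, 0.0]
wrist_force: [-1.2, -2.1, 6.2]
finger_gap: 0.0211
gripper_force: 41.5
```

```bash
cat > ptr.py <<'E'
from h import *
import sys
P=cam("wrist");s=env.state();img,d=env.snapshot("wrist");W=cloud("",img,d,P)
print(s["ee_pos"],tyaw(),s["wrist_force"])
h=cv2.cvtColor(img,cv2.COLOR_RGB2HSV)
psi=-.0855;ex=np.array([np.cos(psi),np.sin(psi),0]);ey=np.array([-np.sin(psi),np.cos(psi),0]);O=np.array([.3744+.0857*.3063,.3063,0])
L=np.stack([(W-O)@ex,(W-O)@ey,W[...,2]],-1)
near=(abs(L[...,0])<.03)&(abs(L[...,1])<.08)&(L[...,2]>.02)&(d>0)
red=near&((h[...,0]<8)|(h[...,0]>172))&(h[...,1]>110)&(L[...,2]<.08)
print("red",red.sum(),np.median(L[red],0) if red.any() else 0)
blue=near&(h[...,0]>104)&(h[...,0]<128)&(h[...,1]>110)&(L[...,2]<.085)
print("blue y",np.percentile(L[blue][:,1],[1,99]),np.percentile(L[blue][:,2],[1,99]))
wl=near&(h[...,1]<60)&(h[...,2]>140)&cv2.dilate(blue.astype(np.uint8),np.ones((5,5))).astype(bool)&(L[...,2]>.04)
wl&=(abs(L[...,1]-np.percentile(L[blue][:,1],[1,99]).mean())<.006)
print("white",wl.sum(),np.median(L[wl],0) if wl.any() else 0)
S=cam("scene");i,d2=env.snapshot("scene")
V=cloud("scene",i,d2);h=cv2.cvtColor(i,cv2.COLOR_RGB2HSV);L=np.stack([(V-O)@ex,(V-O)@ey,V[...,2]],-1)
near=(abs(L[...,0])<.03)&(abs(L[...,1])<.08)&(L[...,2]>.02)
red=near&((h[...,0]<8)|(h[...,0]>172))&(h[...,1]>110)&(L[...,2]<.08);print("scene red",red.sum(),np.median(L[red],0))
blue=near&(h[...,0]>104)&(h[...,0]<128)&(h[...,1]>110);print("scene blue",np.percentile(L[blue][:,1],[1,99]),np.percentile(L[blue],1,0),np.percentile(L[blue],99,0))
for c in("wrist","scene"):
  for n in("stop_slot","pointer"):
    for r in env.pinpoint(c,n)[:2]:
      w=c2w(c,r["centre"],P if c=="wrist" else S)-O;print(c,n,round(r["conf"],2),(w@ex).round(4),(w@ey).round(4),w[2].round(4))
if len(sys.argv)>1:
  a=cv2.resize(img[150:330,200:400],None,fx=3,fy=3,interpolation=2)[:500];b=cv2.resize(i[210:285,230:310],None,fx=5,fy=5,interpolation=2)
  H=max(a.shape[0],b.shape[0]);f=lambda x:np.vstack([x,np.zeros((H-x.shape[0],x.shape[1],3),np.uint8)])
  save(sys.argv[1],cv2.resize(np.hstack([f(a),f(b)]),(800,int(800*H/(a.shape[1]+b.shape[1])))))
E
python3 ptr.py p4.png
```

```text
[0.40473009 0.29267433 0.10285589] -0.0848086189214467 [-1.19035596 -2.06310946  6.17691673]
red 9 [-0.00460248  0.00390519  0.05105194]
blue y [-0.02553013  0.00109933] [0.05658372 0.08209981]
white 0 0
scene red 3 [-0.00397882  0.00023608  0.05109309]
scene blue [-0.01085139  0.00080345] [-0.01246557 -0.01085139  0.06135131] [-0.00520081  0.00080345  0.08224095]
wrist stop_slot 0.67 -0.0008 -0.0134 0.073
scene stop_slot 0.84 0.0955 -0.4237 0.0483
scene stop_slot 0.61 0.0036 -0.0119 0.0727
scene pointer 0.53 0.0015 -0.0132 0.0732
scene pointer 0.48 0.1404 -0.0409 0.1635
```

View pics/p4.png

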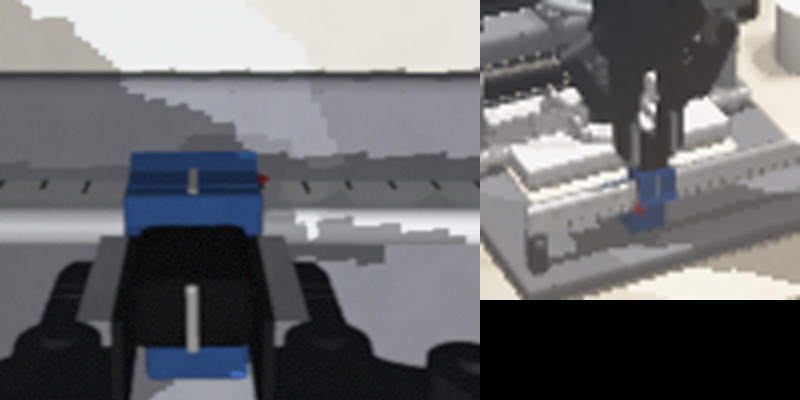

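The left panel shows the stop hooked, white line at x≈193 and the red diamond tip peeking out at (265,180), about 13 mm away. I slide the rest.

Request:
jog_arm --moves '[[[0,0,0.005,0,0],[0,0,0.005,0,0],[0,0,0.003,0,0],[0,0,0,0,0],[0,0,0,0,0]]]'

```text
clock: 9.67
ee_pos: [0.4058, 0.3038, 0.1028]
eef_rot: [0.043, 0.999, -0.001, -0.0]
wrist_force: [-1.3, -5.1, 7.3]
finger_gap: 0.0208
gripper_force: 41.8
```

```bash
python3 ptr.py p5.png
```

```text
[0.40577096 0.30376695 0.10283439] -0.08601599691463793 [-1.25668471 -5.05348866  7.26305466]
red 0 0
blue y [-0.014529    0.01214725] [0.05651353 0.08196687]
white 0 0
scene red 0 [nan nan nan]
scene blue [-0.00055055  0.00984802] [-0.01029094 -0.00055055  0.0573129 ] [-0.00807305  0.00984802  0.07978751]
wrist stop_slot 0.84 0.001 -0.0025 0.074
scene stop_slot 0.66 0.0016 -0.004 0.0731
scene stop_slot 0.66 0.0985 -0.4251 0.0504
  return _methods._mean(a, axis=axis, dtype=dtype,
  ret = um.true_divide(
```

View pics/p5.png

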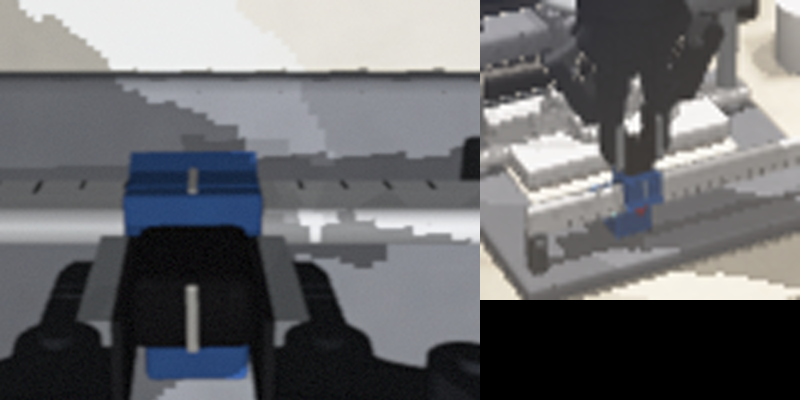

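```bash
python3 - <<'E'
from h import *
K,Rm,t=cam("scene");C=-Rm.T@t
psi=-.0855;ex=np.array([np.cos(psi),np.sin(psi),0]);ey=np.array([-np.sin(psi),np.cos(psi),0]);O=np.array([.3744+.0857*.3063,.3063,0])
def hit(px,off):
    r=Rm.T@np.linalg.inv(K)@np.array([px[0],px[1],1.]);k=(off-(C-O)@ex)/(r@ex);w=C+k*r-O;return (w@ey).round(4),w[2].round(4)
i,_=env.snapshot("scene");f=i.astype(int)
s=i[235:262,255:285].astype(int)
def cent(f,lab):
  m=f[...,0]-np.maximum(f[...,1],f[...,2])
  for v,u in np.argwhere(m[225:275,245:295]>15)+[225,245]: print(lab,(u,v),f[v,u],hit((u,v),-.004))
cent(f,"now")
o=cv2.cvtColor(cv2.imread("pics/s0.png"),cv2.COLOR_BGR2RGB).astype(int)
cent(o,"start")
b=(f[...,2]-f[...,0]>25)
for v in range(238,256):
  us=[u for u in range(250,290) if b[v,u]]
  if us: w=[(u,f[v,u].tolist()) for u in range(us[0],us[-1]) if f[v,u,0]>90]; print(v,us[0],us[-1],hit((us[0],v),-.011),hit((us[-1],v),-.011),w[:3])
E
```

```text
now (np.int64(269), np.int64(262)) [105  70  79] (np.float64(0.0009), np.float64(0.0509))
now (np.int64(270), np.int64(262)) [117  67  74] (np.float64(-0.0022), np.float64(0.05))
now (np.int64(270), np.int64(263)) [97 67 72] (np.float64(-0.0021), np.float64(0.0467))
start (np.int64(268), np.int64(253)) [241 184 173] (np.float64(0.0034), np.float64(0.0816))
start (np.int64(269), np.int64(253)) [242 220 209] (np.float64(0.0003), np.float64(0.0807))
start (np.int64(268), np.int64(254)) [204 112 107] (np.float64(0.0035), np.float64(0.0783))
start (np.int64(269), np.int64(254)) [232 124 117] (np.float64(0.0004), np.float64(0.0774))
start (np.int64(269), np.int64(255)) [169  74  69] (np.float64(0.0005), np.float64(0.0741))
start (np.int64(270), np.int64(255)) [177 153 150] (np.float64(-0.0026), np.float64(0.0733))
start (np.int64(269), np.int64(256)) [137  77  72] (np.float64(0.0005), np.float64(0.0708))
start (np.int64(270), np.int64(256)) [141  99  95] (np.float64(-0.0026), np.float64(0.07))
start (np.int64(269), np.int64(257)) [136  79  75] (np.float64(0.0006), np.float64(0.0675))
start
[... 1127 characters left out ...]
int64(262)) [133  70  66] (np.float64(-0.0022), np.float64(0.05))
start (np.int64(271), np.int64(262)) [155 126 126] (np.float64(-0.0053), np.float64(0.0491))
start (np.int64(269), np.int64(263)) [152 122 122] (np.float64(0.001), np.float64(0.0476))
start (np.int64(270), np.int64(263)) [148 103 101] (np.float64(-0.0021), np.float64(0.0467))
253 263 274 (np.float64(0.0216), np.float64(0.0906)) (np.float64(-0.0118), np.float64(0.0812)) [(263, [96, 107, 123])]
254 263 274 (np.float64(0.0217), np.float64(0.0874)) (np.float64(-0.0118), np.float64(0.0779)) [(263, [100, 109, 126])]
255 263 274 (np.float64(0.0218), np.float64(0.0842)) (np.float64(-0.0117), np.float64(0.0746)) [(271, [94, 101, 117])]
```

The red diamond's tip still shows at (640,210), under the stop's leg and in line with it. The stop and pointer agree within about 1 mm, so I release and lift straight up.

Request:
jog_arm --moves '[[[0.2,0,0,0,0],[0.5,0,0,0,0],[0.6,0,0,0,0],[0.6,0,0,0,0],[0.6,0,0,0,0]]]'

```text
clock: 10.43
ee_pos: [0.4052, 0.3062, 0.1022]
eef_rot: [0.042, 0.999, 0.0, 0.0]
wrist_force: [0.1, 0.5, 0.5]
finger_gap: 0.0511
gripper_force: 0.0
```

Request:
jog_arm --moves '[[[0.6,0,0,-0.015,0],[0.6,0,0,-0.03,0],[0.6,0,0,-0.035,0],[0.6,0,0,-0.035,0],[0.6,0,0,-0.035,0]]]'

```text
clock: 10.85
ee_pos: [0.4049, 0.3057, 0.2538]
eef_rot: [0.042, 0.999, 0.0, -0.0]
wrist_force: [-0.1, 0.7, -0.3]
finger_gap: 0.0506
gripper_force: 0.0
```

Request:
jog_arm --moves '[[[0.6,0,0,-0.02,0],[0.6,0,0,0,0],[0.6,0,0,0,0]]]'

```text
clock: 11.1
ee_pos: [0.4056, 0.3064, 0.2733]
eef_rot: [0.042, 0.999, 0.001, 0.001]
wrist_force: [0.3, -0.7, -0.5]
finger_gap: 0.0513
gripper_force: 0.0
```

```bash
python3 ptr.py 2>/dev/null; python3 - <<'E'
from h import *
for c in("wrist","top"):
  P=cam(c);img,d=env.snapshot(c);W=cloud(c,img,d,P)
  if c=="wrist":save("w6.png",img)
  for n in("wheel_hub","handle_mid"):
    for r in env.pinpoint(c,n)[:2]:
      w=c2w(c,r["centre"],P);print(c,n,r["conf"],w.round(4))
  h=img.max(-1); m=(d>0)&(W[...,2]>.198)&(W[...,2]<.216)&(np.hypot(W[...,0]-.54,W[...,1]-.26)<.09)
  print("handle top",m.sum(),W[m].mean(0) if m.any() else 0,W[m].min(0) if m.any() else 0,W[m].max(0) if m.any() else 0)
  m=(d>0)&(abs(W[...,2]-.161)<.005)&(np.hypot(W[...,0]-.54,W[...,1]-.26)<.07)&(np.hypot(W[...,0]-.54,W[...,1]-.26)>.035)
  q=W[m][:,:2]
  if len(q)>20:
    A=np.c_[2*q,np.ones(len(q))];x=np.linalg.lstsq(A,(q**2).sum(1),rcond=None)[0];print("rim",len(q),x[:2],np.sqrt(x[2]+x[:2]@x[:2]))
print(env.state()["ee_pos"],tyaw())
E
```

```text
[0.40563603 0.30640311 0.273343  ] -0.08463572879324609 [ 0.27910269 -0.66777581 -0.49168672]
red 0 0
blue y [-0.01431785  0.01272477] [0.03539214 0.08417544]
white 0 0
scene red 0 [nan nan nan]
scene blue [-0.01477036  0.01239891] [-0.01501455 -0.01477036  0.05757837] [0.00504327 0.01239891 0.08169995]
wrist stop_slot 0.59 0.0019 -0.0025 0.0739
scene stop_slot 0.64 0.0958 -0.4217 0.05
scene stop_slot 0.53 0.0016 -0.001 0.0756
wrist wheel_hub 0.55 [0.5385 0.2564 0.1507]
handle top 0 0 0 0
rim 1460 [0.51967496 0.26853606] 0.03391113807114358
top wheel_hub 0.6 [0.5385 0.2589 0.1612]
top handle_mid 0.65 [0.5852 0.2441 0.1883]
handle top 68 [0.58174383 0.24175433 0.20772312] [0.57295807 0.23225752 0.19912569] [0.59184465 0.25134303 0.21339477]
rim 527 [0.53569814 0.25735621] 0.049031937141468536
[0.40525853 0.30569298 0.27213192] -0.08506574237197727
```

```bash
python3 - <<'E'
from h import *
img,d=env.snapshot("top");W=cloud("top",img,d)
for x in np.arange(.58,.80,.02):
  m=(d>0)&(abs(W[...,0]-x)<.01)&(W[...,1]>.12)&(W[...,1]<.38)&(np.hypot(W[...,0]-.584,W[...,1]-.243)>.02)
  print(x.round(2),m.sum(),W[m][:,2].max().round(3) if m.any() else 0)
print(totool([.584,.2426,.193]))
E
```

```text
0.58 403 0.167
0.6 359 0.048
0.62 605 0.043
0.64 778 0.048
0.66 679 0.052
0.68 657 0.051
0.7 672 0.054
0.72 766 0.073
0.74 819 0.081
0.76 758 0.086
0.78 772 0.095
0.8 785 0.103
[-0.18342966 -0.04771243  0.07921691]
```

Request:
jog_arm --moves '[[[0.7,-0.0367,-0.0095,0,0],[0.7,-0.0367,-0.0095,0,0],[0.7,-0.0367,-0.0095,0,0],[0.7,-0.0367,-0.0095,0,0],[0.7,-0.0367,-0.0095,0,0]]]'

```text
clock: 12.17
ee_pos: [0.5856, 0.2423, 0.2723]
eef_rot: [0.042, 0.999, 0.0, 0.0]
wrist_force: [-0.4, 0.9, 0.8]
finger_gap: 0.0592
gripper_force: 0.0
```

Request:
jog_arm --moves '[[[0.7,0,0,0,0],[0.7,0,0,0,0],[0.7,0,0,0,0]]]'

```text
clock: 12.42
ee_pos: [0.5835, 0.2432, 0.2719]
eef_rot: [0.042, 0.999, 0.0, -0.001]
wrist_force: [-0.3, 0.8, -0.4]
finger_gap: 0.0599
gripper_force: 0.0
```

```bash
python3 - <<'E'
from h import *
P=cam("wrist");s=env.state();img,d=env.snapshot("wrist");W=cloud("",img,d,P);save("w7.png",img);print(s["ee_pos"])
for n in("wheel_hub","handle_mid","handle"):
  for r in env.pinpoint("wrist",n)[:2]: print(n,r["conf"],c2w("",r["centre"],P).round(4))
m=(d>0)&(W[...,2]>.203)&(W[...,2]<.213)&(np.hypot(W[...,0]-.584,W[...,1]-.243)<.02)
if m.any(): print("handle top",m.sum(),W[m].mean(0),W[m].min(0),W[m].max(0))
q=W[(d>0)&(abs(W[...,2]-.162)<.003)][:,:2];q=q[abs(np.hypot(*(q-[.5363,.2574]).T)-.05)<.009]
A=np.c_[2*q,np.ones(len(q))];x=np.linalg.lstsq(A,(q**2).sum(1),rcond=None)[0];print("rim",len(q),x[:2],np.sqrt(x[2]+x[:2]@x[:2]))
E
```

```text
[0.58352276 0.24322465 0.27186412]
handle_mid 0.71 [0.5869 0.2478 0.1868]
handle 0.89 [0.5862 0.2432 0.1682]
handle top 847 [0.58347314 0.24296887 0.20778584] [0.57457742 0.23274311 0.20300194] [0.59405027 0.25290464 0.21072579]
rim 6700 [0.53687182 0.25757299] 0.048968120754697864
```

View pics/w7.png

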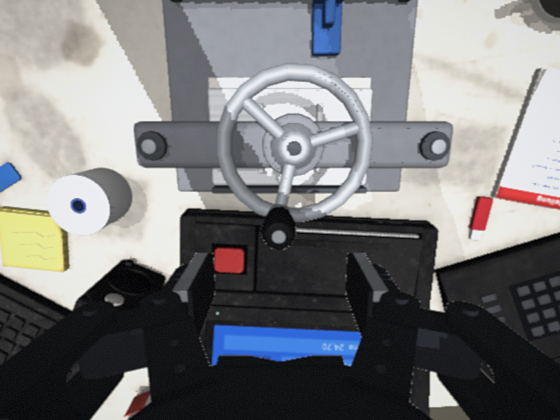

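The handle is at (278,230), between the open fingers, and the hub is at (294,148). I go down and grip it.

Request:
jog_arm --moves '[[[0.7,-0.001,0,0.025,0],[0.7,0,0,0.025,0],[0.7,0,0,0.025,0],[0.7,0,0,0.004,0],[0.5,0,0,0,0]]]'

```text
clock: 13.03
ee_pos: [0.5833, 0.2431, 0.1919]
eef_rot: [0.042, 0.999, -0.001, -0.002]
wrist_force: [-0.1, -0.1, 0.4]
finger_gap: 0.0491
gripper_force: 0.0
```

Request:
jog_arm --moves '[[[0,0,0,0,0],[0,0,0,0,0],[0,0,0,0,0],[0,0,0,0,0],[0,0,0,0,0]]]' --squeeze 40

```text
clock: 13.45
ee_pos: [0.5862, 0.2432, 0.1955]
eef_rot: [0.043, 0.999, 0.001, 0.001]
wrist_force: [-0.7, 0.5, 7.0]
finger_gap: 0.0209
gripper_force: 39.4
```

```bash
python3 - <<'E'
import numpy as np
p=lambda w:np.array([50*np.cos(w),-50*np.sin(w)])
for lab,ws in(("down",list(np.linspace(2.931,0,11))+[-.08]),("up",np.linspace(0,2*np.pi,25))):
  pos=np.array([p(w) for w in ws]).round(1);print(lab);print(np.diff(pos,axis=0).round(1).tolist())
E
```

```text
down
[[5.1, -13.6], [8.8, -11.7], [11.9, -8.5], [13.8, -4.8], [14.6, -0.6], [14.1, 3.6], [12.5, 7.6], [9.8, 10.8], [6.2, 13.3], [2.1, 14.4], [-0.2, 4.0]]
up
[[-1.7, -12.9], [-5.0, -12.1], [-7.9, -10.4], [-10.4, -7.9], [-12.1, -5.0], [-12.9, -1.7], [-12.9, 1.7], [-12.1, 5.0], [-10.4, 7.9], [-7.9, 10.4], [-5.0, 12.1], [-1.7, 12.9], [1.7, 12.9], [5.0, 12.1], [7.9, 10.4], [10.4, 7.9], [12.1, 5.0], [12.9, 1.7], [12.9, -1.7], [12.1, -5.0], [10.4, -7.9], [7.9, -10.4], [5.0, -12.1], [1.7, -12.9]]
```

Request:
jog_arm --moves '[[[0,0,0,-0.004,0],[0,0,0,0,0],[0,0.0051,-0.0136,0,0],[0,0.0088,-0.0117,0,0],[0,0,0,0,0]]]'

```text
clock: 13.87
ee_pos: [0.5665, 0.2159, 0.1957]
eef_rot: [0.044, 0.999, -0.001, -0.003]
wrist_force: [-0.2, -2.3, -8.9]
finger_gap: 0.0208
gripper_force: 42.1
```

Request:
jog_arm --moves '[[[0,0.0119,-0.0085,0.002,0],[0,0.0138,-0.0048,0,0],[0,0.0146,-0.0006,0,0],[0,0.0141,0.0036,0,0],[0,0,0,0,0]]]'

```text
clock: 14.28
ee_pos: [0.5116, 0.2147, 0.1956]
eef_rot: [0.041, 0.999, 0.0, -0.001]
wrist_force: [-3.0, 0.1, -1.2]
finger_gap: 0.0208
gripper_force: 42.9
```

Request:
jog_arm --moves '[[[0,0.0125,0.0076,0,0],[0,0.0098,0.0108,0,0],[0,0.0062,0.0133,0,0],[0,0.0021,0.0144,0,0],[0,0,0,0,0]]]'

```text
clock: 14.7
ee_pos: [0.4883, 0.2615, 0.1957]
eef_rot: [0.041, 0.999, -0.002, 0.0]
wrist_force: [0.1, -3.7, 0.6]
finger_gap: 0.0207
gripper_force: 42.9
```

Request:
jog_arm --moves '[[[0,0,0.004,0,0],[0,0,0.003,0,0],[0,0,0,0,0],[0,0,0,0,0]]]'

```text
clock: 15.03
ee_pos: [0.4884, 0.2619, 0.1957]
eef_rot: [0.044, 0.999, -0.005, -0.002]
wrist_force: [-4.1, -14.2, 7.4]
finger_gap: 0.0209
gripper_force: 43.8
```

At the hard stop: the force rose to 14 N with no motion. I undo the push and back off two turns, 48 rows.

Request:
jog_arm --moves '[[[0,0,-0.007,0,0],[0,-0.0017,-0.0129,0,0],[0,-0.005,-0.0121,0,0],[0,-0.0079,-0.0104,0,0],[0,-0.0104,-0.0079,0,0]]]'

```text
clock: 15.45
ee_pos: [0.5092, 0.2162, 0.1958]
eef_rot: [0.042, 0.999, 0.001, 0.0]
wrist_force: [0.6, 3.5, -2.4]
finger_gap: 0.0207
gripper_force: 42.8
```

Request:
jog_arm --moves '[[[0,-0.0121,-0.005,0,0],[0,-0.0129,-0.0017,0,0],[0,-0.0129,0.0017,0,0],[0,-0.0121,0.005,0,0]]]'

```text
clock: 15.78
ee_pos: [0.5591, 0.2115, 0.1957]
eef_rot: [0.043, 0.999, 0.001, -0.001]
wrist_force: [-3.5, 2.5, 2.4]
finger_gap: 0.0204
gripper_force: 43.2
```

Request:
jog_arm --moves '[[[0,-0.0104,0.0079,0,0],[0,-0.0079,0.0104,0,0],[0,-0.005,0.0121,0,0],[0,-0.0017,0.0129,0,0]]]'

```text
clock: 16.12
ee_pos: [0.588, 0.2519, 0.1957]
eef_rot: [0.043, 0.999, -0.001, -0.0]
wrist_force: [-4.6, -2.2, 4.4]
finger_gap: 0.0206
gripper_force: 43.4
```

Request:
jog_arm --moves '[[[0,0.0017,0.0129,0,0],[0,0.005,0.0121,0,0],[0,0.0079,0.0104,0,0],[0,0.0104,0.0079,0,0]]]'

```text
clock: 16.45
ee_pos: [0.5659, 0.2988, 0.1957]
eef_rot: [0.042, 0.999, -0.0, 0.001]
wrist_force: [-1.2, -4.7, 4.6]
finger_gap: 0.0211
gripper_force: 43.5
```

Request:
jog_arm --moves '[[[0,0.0121,0.005,0,0],[0,0.0129,0.0017,0,0],[0,0.0129,-0.0017,0,0],[0,0.0121,-0.005,0,0]]]'

```text
clock: 16.78
ee_pos: [0.516, 0.3022, 0.1957]
eef_rot: [0.042, 0.999, -0.0, 0.002]
wrist_force: [4.4, -4.5, 2.2]
finger_gap: 0.0205
gripper_force: 43.3
```

Request:
jog_arm --moves '[[[0,0.0104,-0.0079,0,0],[0,0.0079,-0.0104,0,0],[0,0.005,-0.0121,0,0],[0,0.0017,-0.0129,0,0],[0,0,0,0,0]]]'

```text
clock: 17.2
ee_pos: [0.488, 0.2596, 0.1958]
eef_rot: [0.044, 0.999, 0.001, 0.002]
wrist_force: [5.1, -1.1, -2.1]
finger_gap: 0.021
gripper_force: 42.9
```

Request:
jog_arm --moves '[[[0,-0.0017,-0.0129,0,0],[0,-0.005,-0.0121,0,0],[0,-0.0079,-0.0104,0,0],[0,-0.0104,-0.0079,0,0]]]'

```text
clock: 17.53
ee_pos: [0.5073, 0.2176, 0.1957]
eef_rot: [0.042, 0.999, 0.002, -0.0]
wrist_force: [-0.3, 1.4, 2.5]
finger_gap: 0.0211
gripper_force: 43.4
```

Request:
jog_arm --moves '[[[0,-0.0121,-0.005,0,0],[0,-0.0129,-0.0017,0,0],[0,-0.0129,0.0017,0,0],[0,-0.0121,0.005,0,0]]]'

```text
clock: 17.87
ee_pos: [0.5578, 0.2111, 0.1957]
eef_rot: [0.043, 0.999, 0.0, -0.001]
wrist_force: [-1.1, -0.9, 4.8]
finger_gap: 0.0205
gripper_force: 43.6
```

Request:
jog_arm --moves '[[[0,-0.0104,0.0079,0,0],[0,-0.0079,0.0104,0,0],[0,-0.005,0.0121,0,0],[0,-0.0017,0.0129,0,0]]]'

```text
clock: 18.2
ee_pos: [0.5878, 0.2523, 0.1957]
eef_rot: [0.044, 0.999, -0.0, 0.001]
wrist_force: [0.5, -2.8, 3.4]
finger_gap: 0.0204
gripper_force: 43.4
```

Request:
jog_arm --moves '[[[0,0.0017,0.0129,0,0],[0,0.005,0.0121,0,0],[0,0.0079,0.0104,0,0],[0,0.0104,0.0079,0,0]]]'

```text
clock: 18.53
ee_pos: [0.5646, 0.2997, 0.1957]
eef_rot: [0.042, 0.999, -0.0, -0.0]
wrist_force: [-1.1, -6.1, 6.4]
finger_gap: 0.021
gripper_force: 43.8
```

Request:
jog_arm --moves '[[[0,0.0121,0.005,0,0],[0,0.0129,0.0017,0,0],[0,0.0129,-0.0017,0,0],[0,0.0121,-0.005,0,0]]]'

```text
clock: 18.87
ee_pos: [0.5157, 0.3021, 0.1957]
eef_rot: [0.042, 0.999, -0.001, 0.001]
wrist_force: [5.6, -6.5, 3.9]
finger_gap: 0.0207
gripper_force: 43.5
```

Request:
jog_arm --moves '[[[0,0.0104,-0.0079,0,0],[0,0.0079,-0.0104,0,0],[0,0.005,-0.0121,0,0],[0,0.0017,-0.0129,0,0],[0,0,0,0,0]]]'

```text
clock: 19.28
ee_pos: [0.488, 0.2598, 0.1958]
eef_rot: [0.043, 0.999, 0.0, 0.002]
wrist_force: [5.9, -1.9, 0.5]
finger_gap: 0.021
gripper_force: 43.0
```

Request:
jog_arm --moves '[[[0,0,0,0,0],[0,0,0,0,0],[0,0,0,0,0],[0,0,0,0,0],[0,0,0,0,0]]]'

```text
clock: 19.7
ee_pos: [0.4882, 0.2623, 0.1957]
eef_rot: [0.042, 0.999, 0.001, 0.002]
wrist_force: [6.4, -1.2, 1.6]
finger_gap: 0.0209
gripper_force: 43.0
```

```bash
python3 ptr.py 2>/dev/null; python3 - <<'E'
from h import *
i,d=env.snapshot("scene");save("s8.png",cv2.resize(i[150:300,130:400],None,fx=2.9,fy=2.9,interpolation=2))
for r in env.pinpoint("scene","handle_mid")[:2]: print(r["conf"],c2w("scene",r["centre"]))
E
```

```text
[0.48819012 0.26230884 0.19570869] -0.0841366209706815 [ 6.36535457 -1.23680129  1.62363512]
red 0 0
blue y [-0.01499195  0.01258154] [0.03486004 0.08111555]
white 5 [-0.00282512 -0.00065292  0.10574515]
scene red 0 [nan nan nan]
scene blue [-0.01464519  0.0123106 ] [-0.01666639 -0.01464519  0.0581499 ] [0.00587934 0.0123106  0.08129332]
wrist stop_slot 0.81 -0.0003 -0.0005 0.0753
scene stop_slot 0.64 0.0953 -0.4253 0.048
scene stop_slot 0.61 0.0029 -0.0019 0.073
scene pointer 0.48 0.0947 -0.0384 0.1668
0.54 [0.48945935 0.26617964 0.18986374]
```

View pics/s8.png

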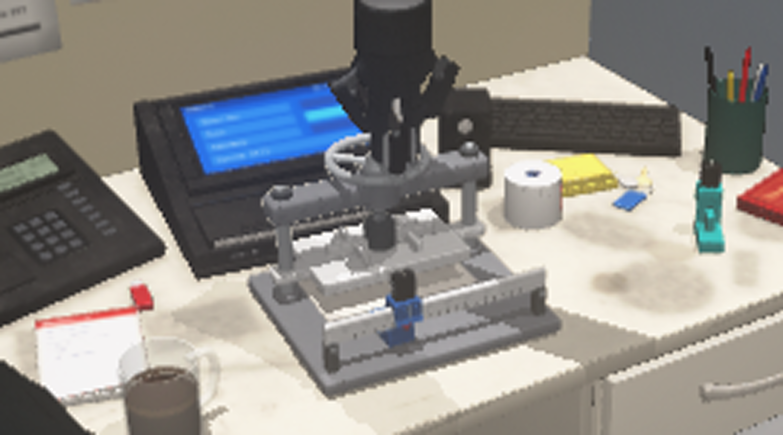

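The stop hangs on the rail at (403,305), at the pointer and untouched. The handle is gripped at the front of the wheel, two turns up, and the bystanders are where they were. I hand in.

```bash
python3 -c "
from cell import env
print(env.sign_off())"
```

```text
the job is handed in; nothing more can be done
None
```

Handed in, with no verdict returned: by my measurements the blue stop hangs on the rail within about 1 mm of the pointer, the wheel is two full turns up from its hard stop, the gripper still holds the handle, and the mug, till roll and order pad were not touched.

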